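# Set the ring cones in their rows and present the pearl dish

### The arm

A 7-joint arm with a two-finger parallel gripper is mounted at the origin on the work surface. World frame = base frame: x ahead of the robot, y to its left, z up, the work surface at z = 0. Lengths are in m, angles in rad, forces in N, time in s.
With the tool pointing down it reaches from about 0.425 to 1.025 m from the base axis. Payload 9.4 kg.
Tool frame: the origin (TCP) lies between the finger pads; the fingertips stand 14 mm ahead of it and the grasp point (between the pads) lies 5 mm behind it; z points along the fingers, x is the direction in which the jaws open and shut, and the axes are right-handed (so a half turn about z gives the same grasp; the last joint's range is limited). The gripper opens to 85 mm and grips with 20 to 120 N. Pads are 22 mm wide; open, the fingers measure 114 mm over their backs; the gripper's body (76 mm by 85 mm) begins 54 mm behind the grasp point. The pads swing forward as they close: fully open they stand 13 mm farther back than shut.
Start: joints at [-1.302, 0.599, -0.003, 1.599, 0.002, 0.943, -0.08], TCP at [0.246, 0.682, 0.245] pointing down, gripper open.
Joint ranges: [-2.57, 2.57], [-0.35, 1.97], [-1.29, 1.29], [0.11, 2.56], [-1.05, 4.19], [0.11, 1.86], [-2.63, 2.63]. Speed limits (rad/s): [2.22, 2.22, 3.01, 3.01, 3.14, 3.14, 3.14].

### API

Orientations are given as a unit quaternion [x, y, z, w].
In Python, from workcell import robot gives the robot as it stands.
- The arm moves only by the tool servo_tool, never from a script. Its argument "deltas" is text: rows parted by semicolons, each of 7 numbers parted by spaces: the turn, a rotation vector about the tool's x, y, z in degrees, then the shift along the tool's x, y, z in m, then the opening, from -1 (shut) to 1 (fully open). A call has 1 to 20 rows; each row is the pose to reach, as a shift and turn from the pose commanded when the call began, along the tool's axes at that moment; what a row does not reach only later rows make up. A row lasts 1/8 s, in which the tool goes at most 62.5 mm and 10.7 degrees, less where a joint would pass 70% of its speed; a pose out of reach is approached as far as the arm can. A call with a gripper value outside its range is refused whole. The fingers move at their own pace and stop on an object; "grip_force" is the grip in N (left out, the last holds). Time passes only in rows, so rows that repeat a pose let the fingers close. It gives the time, the measured TCP pose, the force and the opening at its end, in the units of the state.
- robot.get_state(): the state, without advancing time (a new reading comes with each control period).
- robot.grab_frame(name): name is "scene" or "side" or "wrist"; returns the picture (384x512x3 uint8, red, green, blue); there is no depth.
- robot.get_calibration(name): a dict with "intrinsics" (3x3 intrinsics, pixels), "rvec" (rotation vector, rad) and "tvec" (3), from world to camera coordinates, as OpenCV has them; the wrist camera has in their place "tool_from_camera" (4x4, takes a point from camera to tool coordinates, whose origin is the TCP and whose axes are the tool frame's). Camera axes: x right, y down, z forward; pixel columns grow to the right and rows downward; lengths in m; the calibration is good to about 2 mm. A picture is of the moment at which its call begins: read the wrist's pose just before it. get_calibration takes no time and is no camera call.
- robot.hand_in(): hands the job in, once; it reports no verdict.
The state is a dict: "clock": time; "joint_pos": joint angles; "qvel": joint speeds; "joint_torque": joint torques, N m; "eef_pos": TCP position; "tcp_rot": TCP orientation; "ft_force": force on the tool from outside, world axes, zero at the start; "wrist_torque": the same for the moment, N m; "grip_width": finger opening in m.
Only numpy, scipy, OpenCV 4.12 (cv2) and the standard library are available. Lean on these libraries where they do the work, as an engineer would, in place of code of your own. Each camera call takes 0.05 s, during which the arm holds its last target.

### The job

Tidy the jewellery on the ledge: stand each of the two stray ring cones upright in the empty round recess of the row of cones of its own height, and let go of it. Then lift the pearl dish off the ledge by its arch handle and, only once it is in the air, turn it level through a quarter turn so that one of its two side lugs (either one) points squarely at the grab bar on the ledge, keeping the loose pearl in the middle of the dish all the while. Finish while still holding the dish still and level, about 10 cm above the ledge, for the person at the bar to take; do not put it down, and leave the pill dispenser, magnifier, comb and hair clip where they are.

Things in the scene. Friction and masses are not known exactly. Their poses are not given: they have to be found in the camera images.
- cone_tall: loose white ceramic ring cone, the taller one: 84 mm high, about 70 g, standing upright on the ledge. Round foot 40 mm wide and 5 mm thick, then a straight stem 20 mm wide from 10 to 44 mm height (grip here), then a taper to a small tip. Origin: centre of its underside, z up
- cone_short: loose white ceramic ring cone, the shorter one: 56 mm high, about 50 g, standing upright on the ledge. The same foot (40 mm wide) and stem (20 mm wide, from 10 to 34 mm height), then a taper to a small tip. Origin: centre of its underside, z up
- row_tall: fixed wooden board, 68 x 160 x 10 mm, lying flat (origin: centre of its underside; y runs along the row, x across it). Fixed to it at y = -54 and +54 mm stand two white tall cones like the loose tall one (84 mm high, feet 10 mm above the ledge; each wears a small brass ring). Between them is the empty place, a round recess 52 mm wide and 4 mm deep (its floor is 6 mm above the ledge)
- row_tall_hole0 (a point): centre of the mouth of the tall row's empty recess, 10 mm above the ledge
- row_short: fixed wooden board, 68 x 160 x 10 mm, lying flat (origin: centre of its underside; y runs along the row, x across it). Fixed to it at y = -54 and +54 mm stand two white short cones like the loose short one (56 mm high, feet 10 mm above the ledge; each wears a small brass ring). Between them is the empty place, a round recess 52 mm wide and 4 mm deep (its floor is 6 mm above the ledge)
- row_short_hole0 (a point): centre of the mouth of the short row's empty recess, 10 mm above the ledge
- dish: loose shallow round steel dish, 120 mm across, about 250 g, on the ledge, the pearl in it. Inside it slopes at 11 degrees down to its middle. Origin: centre of its underside, z up. Two flat lugs, 24 mm wide, stick out along its +x and -x to 82 mm from the middle (top 18 mm high). An arch handle spans it along y. At the start the lugs point roughly along the grab bar (within 25 degrees)
- dish_handle (a point): where to grip: middle of the handle's level square bar (12 x 12 mm, along the dish's y; close the fingers along its x), over the dish's middle, 86 mm above its underside. The uprights at y = -57 and +57 mm are 5 mm thick. 49 mm lie free between bar and pearl
- dish_middle (a point): lowest point of the dish's inside, 7 mm above its underside, where the pearl belongs
- pearl: loose white pearl ball, 24 mm across, 20 g, lying in the middle of the dish; its origin is a point on its skin that turns with it, so go by pearl_center
- pearl_center (a point): centre of the pearl, 12.2 mm above dish_middle when it lies there
- grab_bar: fixed straight stainless grab bar, 440 mm long, 30 mm thick, level on two posts on the ledge at the robot's right, axis 110 mm above the ledge. Origin: on the ledge under the bar's middle; x along the bar, y level and square to it. A lug points squarely at the bar when the dish's x axis is parallel to this y, either way round
- pill_dispenser: bystander, loose: black plastic pill dispenser 60 x 100 x 42 mm with a round press button on top; leave it
- magnifier: bystander, loose: round glass magnifier, 86 mm across, with a 95 mm black handle along its +y; lies flat, 13 mm high; leave it
- comb: bystander, loose: red acrylic comb 165 mm long (along its y), 12 mm high; leave it
- hair_clip: bystander, loose: stainless hair clip 62 mm long (along its y), 13 mm high; leave it
Things that resemble listed ones, but are neither listed nor needed, are in the scene too. Leave any blue or green look-alike of the cone_tall alone.

How it is judged:
By the outcome, as a careful person would: the job done as asked, in the order asked, and still so for the second after the job is handed in, while the arm keeps its last pose, push and grip.
It also fails if it takes over 72 s, if anything falls off the work surface, if the arm or the gripper's body presses on something with over 40 N, if the wrist force passes 120 N, or if a joint passes its speed limit or range.

## Working session

There is one attempt and no reset: what is moved stays moved. The work goes in short steps, Python scripts to look and compute and a tool call to move; the robot and the scene stay as the last step left them, time stands still between calls to the robot, and variables do not carry over. Pictures are saved under pics/ and viewed, and the job is handed in when it is done.

Besides the shell and the picture viewer there is one more tool, called after ">>>" as a command line: name --argument value ..., lists and objects as JSON in quotes. servo_tool: Moves the arm, as the interface text tells. Its arguments: {"type":"object","properties":{"deltas":{"type":"string"},"grip_force":{"type":"number"}},"required":["deltas"]}

```bash
mkdir -p pics; ls; cat > h.py <<'E'
import numpy as np, cv2
from workcell import robot
from scipy.spatial.transform import Rotation as R
def grab(name,fn):
    st=robot.get_state(); im=robot.grab_frame(name); cv2.imwrite('pics/'+fn,im[:,:,::-1]); return st,im
def cam(name,st=None):
    c=robot.get_calibration(name); K=np.array(c['intrinsics'])
    if name=='wrist':
        T=np.array(c['tool_from_camera']); W=np.eye(4); W[:3,:3]=R.from_quat(st['tcp_rot']).as_matrix(); W[:3,3]=st['eef_pos']
        M=W@T; return K,M[:3,:3],M[:3,3]
    Rm=cv2.Rodrigues(np.array(c['rvec'],float))[0]; t=np.array(c['tvec'],float).ravel()
    return K,Rm.T,-Rm.T@t
def ray(cm,uv):
    K,Rm,o=cm; d=Rm@np.linalg.solve(K,[uv[0],uv[1],1.]); return o,d/np.linalg.norm(d)
def onz(cm,uv,z):
    o,d=ray(cm,uv); return o+d*(z-o[2])/d[2]
def proj(cm,p):
    K,Rm,o=cm; q=K@(Rm.T@(np.asarray(p)-o)); return q[:2]/q[2]
def tri(rs):
    A=0;b=0
    for o,d in rs:
        P=np.eye(3)-np.outer(d,d); A=A+P; b=b+P@o
    return np.linalg.solve(A,b)
E
python3 - <<'E'
from h import *
for n in ['scene','side','wrist']:
    st,im=grab(n,n+'0.png'); K,Rm,o=cam(n,st); print(n,K[0,0],K[0,2],K[1,2],o.round(3),Rm[:,2].round(3))
print(st)
E
```

```text
pics
scene 361.97162150329444 253.78284266112334 189.16314156784705 [0.998 0.228 0.958] [-0.413 -0.337 -0.846]
side 407.43266858570695 257.6404875499314 193.45176134704298 [0.501 0.662 0.837] [ 0.028 -0.731 -0.682]
wrist 320.98586148088964 254.3843547791103 188.11657126939133 [0.169 0.708 0.373] [ 0.294 -0.107 -0.95 ]
{'clock': 0.1, 'joint_pos': array([-1.30171371,  0.60009017, -0.00254949,  1.60003285,  0.0018054 ,
        0.94290075, -0.07976737]), 'qvel': array([ 0.00205983, -0.00216783,  0.00082284, -0.00391851, -0.00095437,
       -0.00221925, -0.00095752]), 'joint_torque': array([ 5.63787806e-03, -7.77987027e+01,  1.57059610e+00, -2.58627337e+01,
        1.28022884e-02,  5.53972990e-03, -2.84552584e-05]), 'eef_pos': array([0.24560032, 0.68171442, 0.24447675]), 'tcp_rot': array([ 8.18180584e-01,  5.74960886e-01, -5.43621696e-04,  4.63650627e-04]), 'ft_force': array([ 0.24143529,  1.33682162, -0.55392229]), 'wrist_torque': array([ 0.03773694, -0.04398621,  0.01248395]), 'grip_width': 0.08531159587732329}
```

View pics/scene0.png

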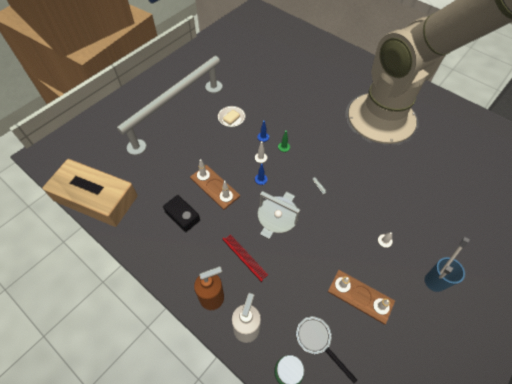

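View pics/side0.png

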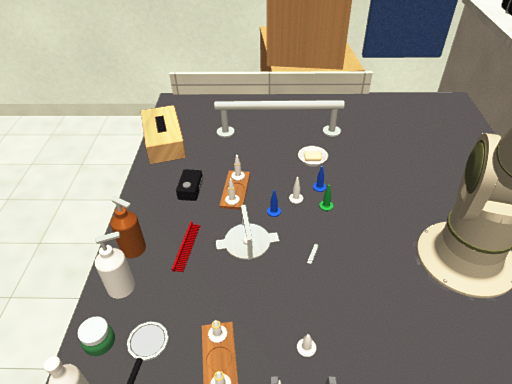

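View pics/wrist0.png

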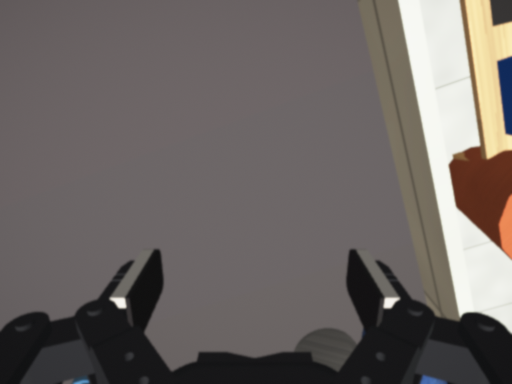

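```bash
cat > crop.py <<'E'
import cv2,sys
fn,x0,y0,x1,y1,s,out=sys.argv[1],*map(int,sys.argv[2:7]),sys.argv[7]
im=cv2.imread('pics/'+fn)[y0:y1,x0:x1]; cv2.imwrite('pics/'+out,cv2.resize(im,None,fx=s,fy=s,interpolation=cv2.INTER_CUBIC))
E
python3 crop.py scene0.png 180 100 320 245 4 c1.png; python3 crop.py scene0.png 310 220 420 330 5 c2.png; python3 crop.py side0.png 160 130 350 270 4 c3.png;python3 crop.py side0.png 190 300 340 384 5 c4.png
```

```text
(no output)
```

View pics/c1.png

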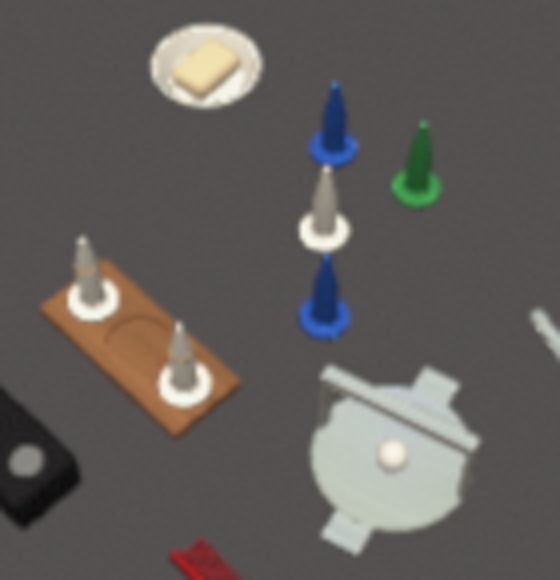

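View pics/c2.png

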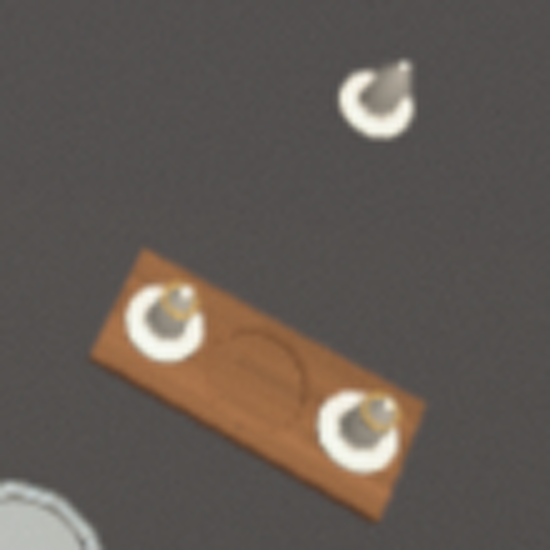

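View pics/c3.png

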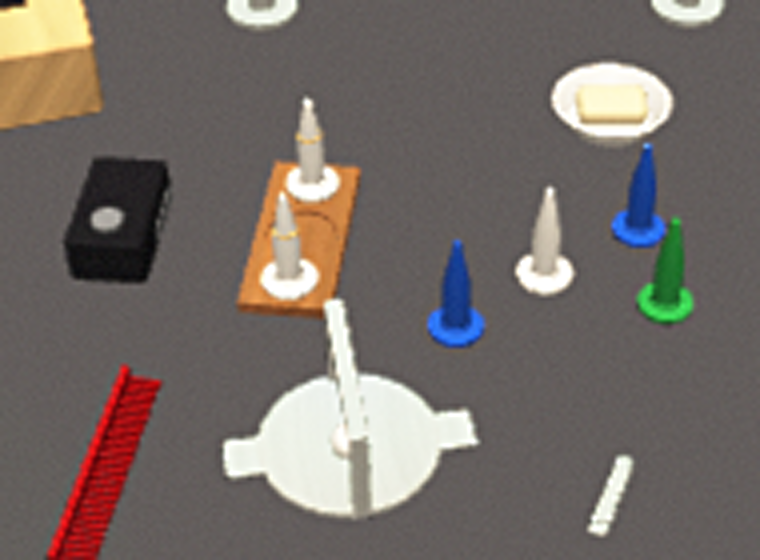

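View pics/c4.png

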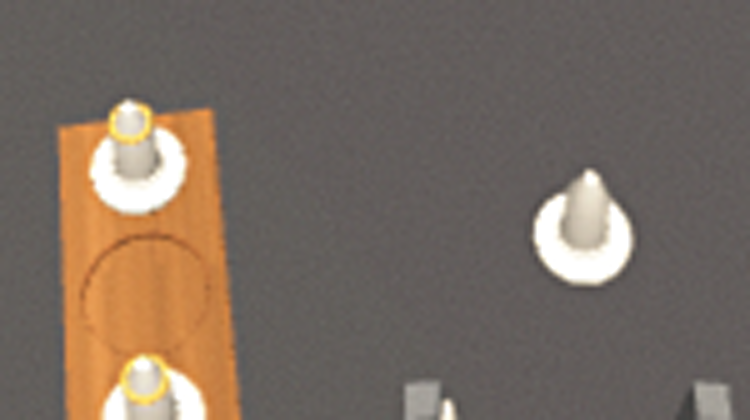

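```bash
python3 - <<'E'
from h import *
def blobs(im,name,lo,hi,cm,z,amin=30,amax=6000):
    hsv=cv2.cvtColor(im,cv2.COLOR_RGB2HSV); m=cv2.inRange(hsv,np.array(lo),np.array(hi))
    n,l,s,c=cv2.connectedComponentsWithStats(m)
    for i in range(1,n):
        if amin<s[i,4]<amax:
            print(name,c[i].round(1),s[i].tolist(),'->',onz(cm,c[i],z).round(4))
for n in ['scene','side']:
    im=cv2.imread(f'pics/{n}0.png')[:,:,::-1].copy(); cm=cam(n)
    print(n,'foot (bright white)'); blobs(im,'w',(0,0,205),(179,60,255),cm,.005,20,400)
    print('orange');
    hsv=cv2.cvtColor(im,cv2.COLOR_RGB2HSV); m=cv2.inRange(hsv,np.array((5,110,70)),np.array((18,220,255)))
    k,l,s,c=cv2.connectedComponentsWithStats(m)
    for i in range(1,k):
        if s[i,4]>300:
            q=(l==i).astype(np.uint8); cs=max(cv2.findContours(q,0,2)[0],key=cv2.contourArea)
            P=np.array([onz(cm,p,.01)[:2] for p in cs[:,0].astype(float)]).astype(np.float32)
            print(s[i].tolist(),cv2.minAreaRect(P))
    blobs(im,'blue',(105,150,60),(125,255,255),cm,.005,20,400)
    blobs(im,'green',(50,150,50),(75,255,255),cm,.005,20,400)
E
```

```text
scene foot (bright white)
w [437.6   2.2] [422, 0, 31, 8, 136] -> [-0.8087 -0.1622  0.005 ]
w [64.9 94.7] [18, 66, 93, 59, 220] -> [ 0.6707 -0.947   0.005 ]
w [420.4  74.9] [415, 71, 11, 10, 47] -> [-0.2941  0.0048  0.005 ]
w [232.2 114.2] [218, 107, 27, 19, 205] -> [ 0.341  -0.4131  0.005 ]
w [260.3 158.3] [255, 154, 12, 8, 51] -> [ 0.4276 -0.2114  0.005 ]
w [202.8 175.6] [197, 170, 12, 10, 59] -> [ 0.5996 -0.3068  0.005 ]
w [ 37.6 194.1] [33, 190, 11, 10, 56] -> [ 0.9766 -0.6427  0.005 ]
w [226.  196.6] [220, 191, 13, 11, 68] -> [ 0.6091 -0.1981  0.005 ]
w [277.8 212.5] [275, 210, 7, 6, 36] -> [ 0.5495 -0.0427  0.005 ]
w [383.9 241.7] [378, 235, 14, 12, 73] -> [0.4273 0.247  0.005 ]
w [ 75.  244.3] [70, 242, 11, 8, 29] -> [ 1.0015 -0.416   0.005 ]
w [110.2 266.5] [104, 259, 15, 17, 142] -> [ 0.9783 -0.2879  0.005 ]
w [341.5 285.5] [335, 277, 16, 15, 99] -> [0.6137 0.2235 0.005 ]
w [379.9 306.9] [374, 298, 15, 16, 106] -> [0.5968 0.3301 0.005 ]
w [206.7 358.6] [201, 352, 13, 16, 115] -> [0.974 0.073 0.005]
orange
[0, 0, 156, 103, 10263] ((0.38449159264564514, -1.2573140859603882), (
[... 2262 characters left out ...]
21, -0.42934155464172363), (0.12497874349355698, 0.09888444095849991), 17.14191246032715)
[219, 170, 31, 40, 548] ((0.6047625541687012, -0.24613580107688904), (0.16974423825740814, 0.06987781822681427), 84.33560943603516)
[110, 207, 36, 51, 1156] ((0.8885840773582458, -0.07610820978879929), (0.07320407778024673, 0.20276939868927002), 30.57711410522461)
[202, 322, 36, 62, 1511] ((0.6069449782371521, 0.265553742647171), (0.06871116161346436, 0.1361265480518341), 8.550858497619629)
blue [319.7 181.8] [313, 166, 13, 26, 174] -> [ 0.3457 -0.2839  0.005 ]
blue [273.6 206.6] [267, 190, 14, 27, 192] -> [ 0.4882 -0.1749  0.005 ]
green [326.5 200.8] [320, 185, 13, 26, 178] -> [ 0.3334 -0.1999  0.005 ]
```

```bash
cat >> h.py <<'E'
def delta(st,p,yaw):
    """target TCP p, tool down with tool x at yaw deg (world) -> rotvec deg and shift in tool axes"""
    y=np.radians(yaw); x=np.array([np.cos(y),np.sin(y),0]); z=np.array([0,0,-1.]); Rt=np.c_[x,np.cross(z,x),z]
    Rc=R.from_quat(st['tcp_rot']).as_matrix()
    rv=np.degrees(R.from_matrix(Rc.T@Rt).as_rotvec()); sh=Rc.T@(np.asarray(p)-st['eef_pos'])
    print('delta',rv.round(2),sh.round(4)); return rv,sh
def show(st):
    Rc=R.from_quat(st['tcp_rot']).as_matrix(); print('t',round(st['clock'],2),'tcp',st['eef_pos'].round(4),'yaw',np.degrees(np.arctan2(Rc[1,0],Rc[0,0])).round(2),'tilt',np.degrees(np.arccos(-Rc[2,2])).round(2),'w',round(st['grip_width'],4),'f',st['ft_force'].round(2),'q',np.round(st['joint_pos'],2))
E
python3 - <<'E'
from h import *
st=robot.get_state(); show(st); delta(st,[.425,.247,.19],8.85)
# two-view triangulations of tips
s,d=cam('scene'),cam('side')
for n,a,b in [('short tip',(310+404/5,220+66/5),(190+590/5,300+175/5)),('tall tip',(180+326/4,100+168/4),(160+549/4,130+188/4)),
 ('handle end A',(180+328/4,100+372/4),(160+335/4,130+305/4)),('handle end B',(180+472/4,100+443/4),(160+358/4,130+440/4))]:
    print(n,tri([ray(s,a),ray(d,b)]).round(4))
for n,a in [('lug1',(180+440/4,100+380/4)),('lug2',(180+342/4,100+538/4))]: print(n,onz(s,a,.018).round(4))
for n,a in [('lugL',(160+226/4,130+458/4)),('lugR',(160+474/4,130+425/4))]: print(n,onz(d,a,.018).round(4))
print('pearl',tri([ray(s,(180+392/4,100+453/4)),ray(d,(160+340/4,130+440/4))]).round(4))
for n,a,b in [('bar end1',(123,125),(216,105)),('bar end2',(217,62),(343,104))]: print(n,tri([ray(s,a),ray(d,b)]).round(4))
E
```

```text
t 0.15 tcp [0.2456 0.6818 0.2446] yaw 70.19 tilt 0.07 w 0.0858 f [-0.67  0.4  -0.35] q [-1.3   0.6  -0.    1.6   0.    0.94 -0.08]
delta [4.000e-02 6.000e-02 6.134e+01] [-0.3482  0.3161  0.055 ]
short tip [0.4211 0.2476 0.0539]
tall tip [ 0.4226 -0.2134  0.0838]
handle end A [ 0.5678 -0.0922  0.0874]
handle end B [0.5478 0.0196 0.0851]
lug1 [ 0.484  -0.0481  0.018 ]
lug2 [ 0.6344 -0.0219  0.018 ]
lugL [ 0.6379 -0.0208  0.018 ]
lugR [ 0.4761 -0.0504  0.018 ]
pearl [ 0.5624 -0.0335  0.0246]
bar end1 [ 0.6784 -0.5489  0.1235]
bar end2 [ 0.2551 -0.5573  0.1098]
```

Candidates in the scene view:
- **cone_tall:** the white cone at (261,151). I rejected the blue ones at (264,130) and (262,173), the green one at (285,140), and the ringed fixed cones at (203,168) and (226,190). Its tip measures 84 mm high.
- **cone_short:** the white cone at (386,238). I rejected the ringed fixed cones at (344,284) and (382,303). Its tip measures 54 mm high.

The close crops confirm both choices.

>>> servo_tool --deltas "0 0 61.3 -0.348 0.316 0.055 1;0 0 61.3 -0.348 0.316 0.055 1;0 0 61.3 -0.348 0.316 0.055 1;0 0 61.3 -0.348 0.316 0.055 1;0 0 61.3 -0.348 0.316 0.055 1;0 0 61.3 -0.348 0.316 0.055 1;0 0 61.3 -0.348 0.316 0.055 1;0 0 61.3 -0.348 0.316 0.055 1;0 0 61.3 -0.348 0.316 0.055 1;0 0 61.3 -0.348 0.316 0.055 1;0 0 61.3 -0.348 0.316 0.055 1"

```text
clock: 1.52
eef_pos: [0.4247, 0.2489, 0.1903]
tcp_rot: [0.997, 0.079, 0.0, -0.0]
ft_force: [-0.2, -0.5, -0.1]
grip_width: 0.0855
```

```bash
python3 - <<'E'
from h import *
st,im=grab('wrist','w1.png'); show(st); cm=cam('wrist',st)
for z in (0,.056): print(proj(cm,[.424,.2475,z]))
E
```

```text
t 1.52 tcp [0.4247 0.2489 0.1903] yaw 9.01 tilt 0.02 w 0.0855 f [-0.16 -0.46 -0.1 ] q [-0.84  0.42  0.26  2.19 -0.2   0.56 -0.27]
[255.23516268 165.66951682]
[255.32829128 181.7738664 ]
```

View pics/w1.png

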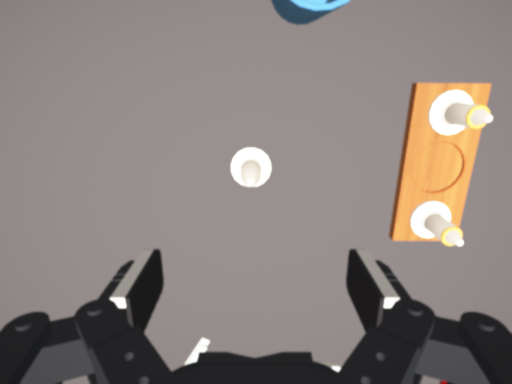

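```bash
python3 - <<'E'
from h import *
import cv2
im=cv2.imread('pics/w1.png')[:,:,::-1].copy(); st=robot.get_state(); cm=cam('wrist',st)
hsv=cv2.cvtColor(im,cv2.COLOR_RGB2HSV)
m=cv2.inRange(hsv,(0,0,170),(179,70,255)); n,l,s,c=cv2.connectedComponentsWithStats(m)
for i in range(1,n):
    if s[i,4]>250 and s[i,1]<230:
        cs=max(cv2.findContours((l==i).astype(np.uint8),0,2)[0],key=cv2.contourArea)
        z=.005 if s[i,0]<300 else .015
        P=np.array([onz(cm,p,z)[:2] for p in cv2.convexHull(cs)[:,0].astype(float)]).astype(np.float32)
        print(s[i].tolist(),cv2.minEnclosingCircle(P))
m=cv2.inRange(hsv,np.array((5,110,70)),np.array((20,230,255))); n,l,s,c=cv2.connectedComponentsWithStats(m)
for i in range(1,n):
    if s[i,4]>3000:
        cs=max(cv2.findContours((l==i).astype(np.uint8),0,2)[0],key=cv2.contourArea)
        P=np.array([onz(cm,p,.01)[:2] for p in cs[:,0].astype(float)]).astype(np.float32); print('board',cv2.minAreaRect(P))
delta(st,[.4225,.2475,.025],9)
E
```

```text
[428, 89, 48, 47, 1547] ((0.5943086743354797, 0.33025240898132324), 0.021534888073801994)
[470, 108, 24, 18, 310] ((0.6236807107925415, 0.32969748973846436), 0.011162125505506992)
[230, 146, 42, 42, 1410] ((0.419473797082901, 0.24626250565052032), 0.021935980767011642)
[410, 201, 45, 45, 1248] ((0.614352822303772, 0.21761590242385864), 0.028540002182126045)
board ((0.6007646322250366, 0.27607953548431396), (0.07191148400306702, 0.15996506810188293), 8.67916488647461)
delta [-0.02 -0.    0.01] [-0.0023  0.001   0.1653]
```

>>> servo_tool --deltas "0 0 0 -0.004 0.0015 0.06 1;0 0 0 -0.004 0.0015 0.12 1;0 0 0 -0.004 0.0015 0.15 1;0 0 0 -0.004 0.0015 0.166 1;0 0 0 -0.004 0.0015 0.166 1;0 0 0 -0.004 0.0015 0.166 -1;0 0 0 -0.004 0.0015 0.166 -1;0 0 0 -0.004 0.0015 0.166 -1;0 0 0 -0.004 0.0015 0.166 -1;0 0 0 -0.004 0.0015 0.166 -1;0 0 0 -0.004 0.0015 0.166 -1;0 0 0 -0.004 0.0015 0.166 -1;0 0 0 -0.004 0.0015 0.166 -1" --grip_force 30

```text
clock: 3.2
eef_pos: [0.4216, 0.2457, 0.025]
tcp_rot: [0.997, 0.077, 0.0, -0.0]
ft_force: [0.4, 0.6, 9.3]
grip_width: 0.0188
```

```bash
python3 - <<'E'
from h import *
st,im=grab('wrist','w2.png'); show(st); delta(st,[st['eef_pos'][0],st['eef_pos'][1],.15],9);delta(st,[.604,.2765,.15],8.8)
E
```

```text
t 3.2 tcp [0.4216 0.2457 0.025 ] yaw 8.89 tilt 0.07 w 0.0188 f [0.36 0.57 9.32] q [-0.69  0.71  0.07  2.29 -0.32  0.15 -0.16]
delta [-0.04 -0.06 -0.11] [ 1.00e-04 -1.00e-04 -1.25e-01]
delta [-0.04 -0.06  0.09] [ 0.1851 -0.0023 -0.1248]
```

View pics/w2.png

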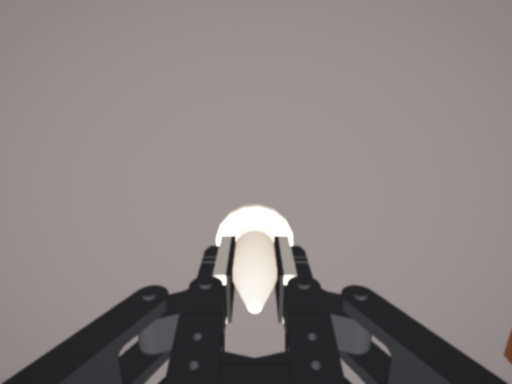

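>>> servo_tool --deltas "0 0 0 0 0 -0.03 -1;0 0 0 0 0 -0.08 -1;0 0 0 0 0 -0.125 -1;0 0 0 0.05 0 -0.125 -1;0 0 0 0.1 -0.001 -0.125 -1;0 0 0 0.15 -0.002 -0.125 -1;0 0 0 0.185 -0.0025 -0.125 -1;0 0 0 0.185 -0.0025 -0.125 -1;0 0 0 0.185 -0.0025 -0.125 -1"

```text
clock: 4.38
eef_pos: [0.6026, 0.2762, 0.1489]
tcp_rot: [0.997, 0.077, -0.001, 0.0]
ft_force: [-0.8, 0.3, -1.9]
grip_width: 0.0187
```

```bash
python3 - <<'E'
from h import *
st,im=grab('wrist','w3.png'); show(st)
cm=cam('wrist',st); print(proj(cm,[.604,.2765,.01]),proj(cm,st['eef_pos']-[0,0,.024]))
hsv=cv2.cvtColor(im,cv2.COLOR_RGB2HSV)
m=cv2.inRange(hsv,np.array((5,90,50)),np.array((20,240,255))); n,l,s,c=cv2.connectedComponentsWithStats(m)
for i in range(1,n):
    if s[i,4]>3000:
        cs=max(cv2.findContours((l==i).astype(np.uint8),0,2)[0],key=cv2.contourArea)
        P=np.array([onz(cm,p,.01)[:2] for p in cs[:,0].astype(float)]).astype(np.float32); print('board',s[i],cv2.minAreaRect(P))
E
```

```text
t 4.38 tcp [0.6026 0.2762 0.1489] yaw 8.89 tilt 0.1 w 0.0187 f [-0.76  0.34 -1.91] q [-0.68  0.65  0.25  1.84 -0.24  0.69 -0.13]
[258.25104665 178.62338265] [257.44869085 240.73265907]
board [ 215   81   86  156 8574] ((0.6008864045143127, 0.2889139652252197), (0.06889453530311584, 0.13561150431632996), 8.681529998779297)
```

View pics/w3.png

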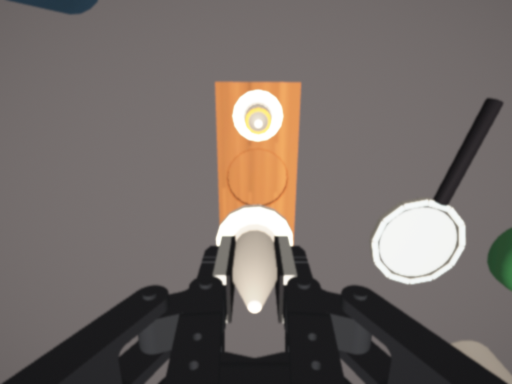

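```bash
python3 crop.py w3.png 200 70 320 220 5 c5.png; python3 - <<'E'
from h import *
st=robot.get_state(); cm=cam('wrist',st); print('hole',onz(cm,(258,177.5),.01)); print('foot', onz(cm,(255,245),st['eef_pos'][2]-.024+.005))
print('fixed foot', onz(cm,(258,116),.015))
E
```

```text
hole [0.60341532 0.27753405 0.01      ]
foot [0.6010899  0.276251   0.13003316]
fixed foot [0.59500171 0.32971966 0.015     ]
```

View pics/c5.png

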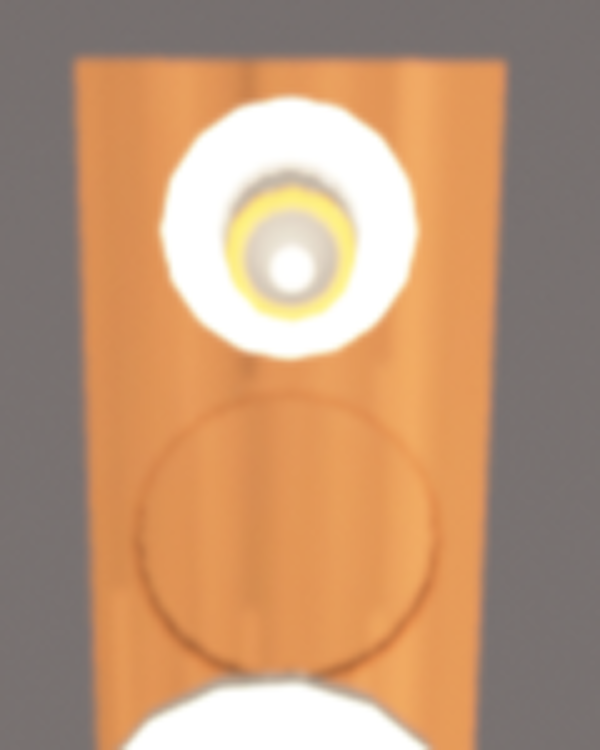

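>>> servo_tool --deltas "0 0 0 0.001 -0.001 0.04 -1;0 0 0 0.001 -0.001 0.08 -1;0 0 0 0.001 -0.001 0.1 -1;0 0 0 0.001 -0.001 0.11 -1;0 0 0 0.001 -0.001 0.117 -1;0 0 0 0.001 -0.001 0.117 -1;0 0 0 0.001 -0.001 0.117 -1"

```text
clock: 5.3
eef_pos: [0.6051, 0.2779, 0.0332]
tcp_rot: [0.997, 0.077, 0.001, -0.0]
ft_force: [0.7, 0.0, -0.5]
grip_width: 0.0193
```

```bash
python3 - <<'E'
from h import *
st,im=grab('wrist','w4.png'); show(st)
grab('scene','s4.png')
E
python3 crop.py s4.png 300 220 420 330 5 c6.png
```

```text
t 5.3 tcp [0.6051 0.2779 0.0332] yaw 8.89 tilt 0.07 w 0.0193 f [ 0.68  0.   -0.51] q [-0.63  0.8   0.18  1.88 -0.29  0.48 -0.09]
```

View pics/w4.png

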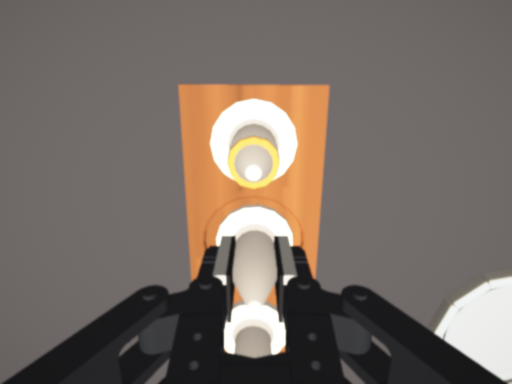

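View pics/c6.png

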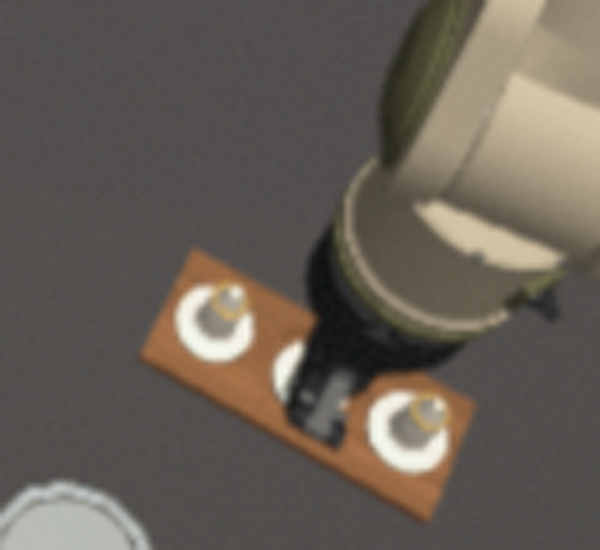

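>>> servo_tool --deltas "0 0 0 0.0 0 0.001 -1;0 0 0 0 0 0.002 -1;0 0 0 0 0 0.002 -1;0 0 0 0 0 0.002 0.2;0 0 0 0 0 0.002 0.2;0 0 0 0 0 0.002 0.2;0 0 0 0 0 0.002 0.2;0 0 0 0 0 -0.06 0.2;0 0 0 0 0 -0.12 0.5;0 0 0 0 0 -0.14 1;0 0 0 0 0 -0.14 1"

```text
clock: 6.78
eef_pos: [0.6051, 0.278, 0.1737]
tcp_rot: [0.997, 0.078, 0.001, -0.001]
ft_force: [0.4, 0.5, -0.6]
grip_width: 0.0851
```

```bash
python3 - <<'E'
from h import *
st,im=grab('wrist','w5.png'); show(st)
cm=cam('wrist',st); print(proj(cm,[.604,.2775,.01]))
print('tall hover'); delta(st,[.424,-.211,.19],-53)
E
python3 crop.py w5.png 150 60 350 260 4 c7.png
```

```text
t 6.78 tcp [0.6051 0.278  0.1737] yaw 8.9 tilt 0.16 w 0.0851 f [ 0.45  0.51 -0.64] q [-0.69  0.62  0.27  1.82 -0.23  0.73 -0.14]
[254.56443932 171.790145  ]
tall hover
delta [-0.13 -0.1  61.9 ] [-0.2545  0.4551 -0.0174]
```

View pics/c7.png

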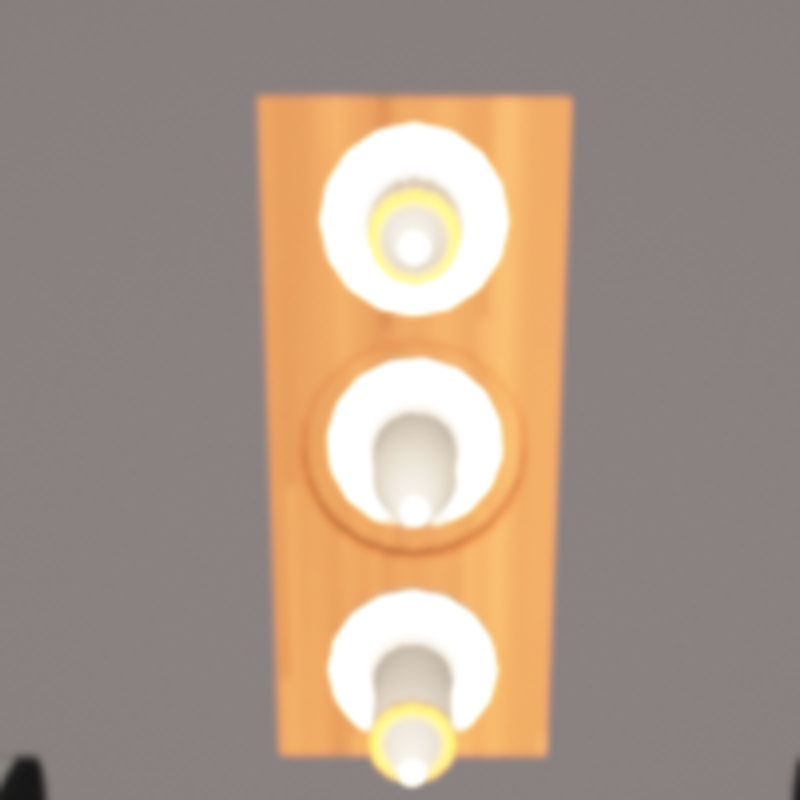

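The short cone is seated and centred in its recess: its foot ring is concentric at crop (414,441). Next is the tall cone.

>>> servo_tool --deltas "0 0 62 -0.254 0.455 -0.017 1;0 0 62 -0.254 0.455 -0.017 1;0 0 62 -0.254 0.455 -0.017 1;0 0 62 -0.254 0.455 -0.017 1;0 0 62 -0.254 0.455 -0.017 1;0 0 62 -0.254 0.455 -0.017 1;0 0 62 -0.254 0.455 -0.017 1;0 0 62 -0.254 0.455 -0.017 1;0 0 62 -0.254 0.455 -0.017 1;0 0 62 -0.254 0.455 -0.017 1;0 0 62 -0.254 0.455 -0.017 1;0 0 62 -0.254 0.455 -0.017 1;0 0 62 -0.254 0.455 -0.017 1;0 0 62 -0.254 0.455 -0.017 1"

```text
clock: 8.57
eef_pos: [0.4242, -0.2106, 0.1893]
tcp_rot: [0.895, -0.447, 0.0, -0.0]
ft_force: [-0.2, 0.1, -0.2]
grip_width: 0.0856
```

```bash
python3 - <<'E'
from h import *
st,im=grab('wrist','w6.png'); show(st)
cm=cam('wrist',st); 
hsv=cv2.cvtColor(im,cv2.COLOR_RGB2HSV)
for nm,lo,hi in [('w',(0,0,170),(179,70,255)),('b',(105,150,60),(125,255,255)),('g',(50,120,50),(80,255,255))]:
    m=cv2.inRange(hsv,lo,hi); n,l,s,c=cv2.connectedComponentsWithStats(m)
    for i in range(1,n):
        if s[i,4]>250 and s[i,1]<260:
            cs=max(cv2.findContours((l==i).astype(np.uint8),0,2)[0],key=cv2.contourArea)
            P=np.array([onz(cm,p,.005)[:2] for p in cv2.convexHull(cs)[:,0].astype(float)]).astype(np.float32)
            print(nm,s[i].tolist(),cv2.minEnclosingCircle(P))
E
```

```text
t 8.57 tcp [ 0.4242 -0.2106  0.1893] yaw -53.05 tilt 0.0 w 0.0856 f [-0.25  0.07 -0.2 ] q [-0.05  0.43  0.53  2.24 -0.41  0.56 -0.12]
w [125, 0, 40, 18, 402] ((0.483684241771698, -0.04729262739419937), 0.016877688467502594)
w [355, 0, 41, 14, 411] ((0.6022999286651611, -0.20621518790721893), 0.017304690554738045)
w [19, 30, 61, 69, 1253] ((0.3868292272090912, -0.005099565722048283), 0.032914139330387115)
w [432, 54, 58, 49, 1901] ((0.602760374546051, -0.31433308124542236), 0.02653699927031994)
w [484, 65, 28, 27, 523] ((0.6243822574615479, -0.34177547693252563), 0.01367457676678896)
w [235, 149, 43, 52, 1528] ((0.41644638776779175, -0.2181994915008545), 0.027129141613841057)
b [238, 67, 28, 29, 603] ((0.4861338436603546, -0.16049741208553314), 0.012652351520955563)
b [235, 232, 35, 64, 995] ((0.3311423659324646, -0.27721115946769714), 0.04032546281814575)
g [162, 198, 42, 58, 1394] ((0.3184202015399933, -0.18568626046180725), 0.037372689694166183)
```

View pics/w6.png

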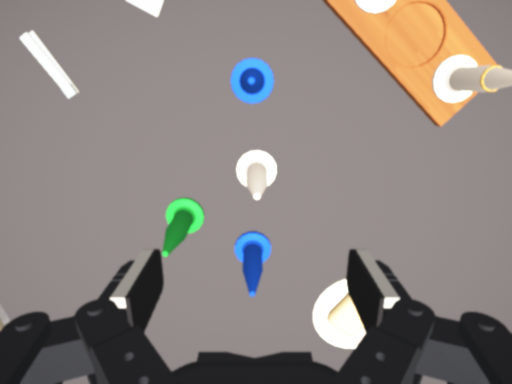

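```bash
python3 - <<'E'
from h import *
st=robot.get_state(); cm=cam('wrist',st); Rc=R.from_quat(st['tcp_rot']).as_matrix()
for n,p in [('white',(256.5,169.5)),('green',(185,215)),('blueNear',(253,248)),('blueFar',(252,80)),('plate',(350,315))]:
    q=onz(cm,p,.005); print(n,q.round(4),(Rc.T@(q-st['eef_pos'])).round(4))
delta(st,[.424,-.211,.030],-53)
E
```

```text
white [ 0.4214 -0.2153  0.005 ] [0.002  0.005  0.1843]
green [ 0.3363 -0.1849  0.005 ] [-0.0734  0.0547  0.1843]
blueNear [ 0.3482 -0.2657  0.005 ] [-0.0016  0.0938  0.1843]
blueFar [ 0.4871 -0.1604  0.005 ] [-0.0024 -0.0805  0.1843]
plate [ 0.346  -0.4106  0.005 ] [0.1128 0.1826 0.1843]
delta [-0.01 -0.   -0.07] [1.000e-04 3.000e-04 1.593e-01]
```

>>> servo_tool --deltas "0 0 0 0.001 0.003 0.05 1;0 0 0 0.001 0.003 0.1 1;0 0 0 0.001 0.003 0.14 1;0 0 0 0.001 0.003 0.159 1;0 0 0 0.001 0.003 0.159 1;0 0 0 0.001 0.003 0.159 1;0 0 0 0.001 0.003 0.159 -1;0 0 0 0.001 0.003 0.159 -1;0 0 0 0.001 0.003 0.159 -1;0 0 0 0.001 0.003 0.159 -1;0 0 0 0.001 0.003 0.159 -1;0 0 0 0.001 0.003 0.159 -1;0 0 0 0.001 0.003 0.159 -1;0 0 0 0.001 0.003 0.159 -1" --grip_force 30

```text
clock: 10.38
eef_pos: [0.4223, -0.2136, 0.0307]
tcp_rot: [0.895, -0.447, 0.0, -0.0]
ft_force: [0.2, 1.7, 6.0]
grip_width: 0.0189
```

```bash
python3 - <<'E'
from h import *
st,im=grab('wrist','w7.png'); show(st); delta(st,[st['eef_pos'][0],st['eef_pos'][1],.17],-5.5);delta(st,[.606,-.249,.17],-5.5)
E
```

```text
t 10.38 tcp [ 0.4223 -0.2136  0.0307] yaw -53.11 tilt 0.04 w 0.0189 f [0.2  1.66 5.96] q [ 0.25  0.7   0.15  2.33 -0.68  0.15  0.11]
delta [-2.000e-02 -3.000e-02 -4.761e+01] [ 0.000e+00 -1.000e-04 -1.393e-01]
delta [-2.000e-02 -3.000e-02 -4.761e+01] [ 0.1386 -0.1257 -0.1392]
```

View pics/w7.png

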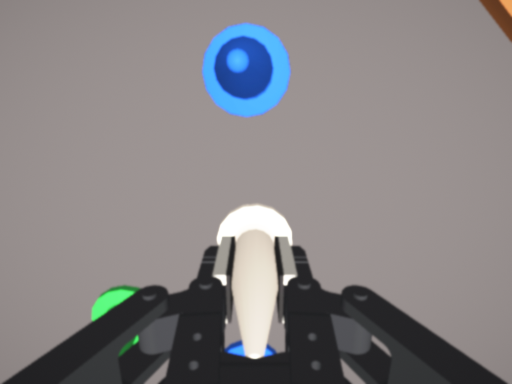

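>>> servo_tool --deltas "0 0 0 0 0 -0.03 -1;0 0 0 0 0 -0.08 -1;0 0 0 0 0 -0.12 -1;0 0 0 0 0 -0.139 -1;0 0 -10 0.04 -0.04 -0.139 -1;0 0 -20 0.08 -0.08 -0.139 -1;0 0 -30 0.11 -0.1 -0.139 -1;0 0 -39 0.1386 -0.1257 -0.139 -1;0 0 -47.6 0.1386 -0.1257 -0.139 -1;0 0 -47.6 0.1386 -0.1257 -0.139 -1;0 0 -47.6 0.1386 -0.1257 -0.139 -1;0 0 -47.6 0.1386 -0.1257 -0.139 -1"

```text
clock: 11.92
eef_pos: [0.6055, -0.2489, 0.1694]
tcp_rot: [0.999, -0.049, -0.0, -0.0]
ft_force: [0.2, -0.0, -0.3]
grip_width: 0.0189
```

```bash
python3 - <<'E'
from h import *
st,im=grab('wrist','w8.png'); show(st)
cm=cam('wrist',st); print(proj(cm,[.606,-.249,.01]))
hsv=cv2.cvtColor(im,cv2.COLOR_RGB2HSV)
m=cv2.inRange(hsv,np.array((5,90,50)),np.array((20,240,255))); n,l,s,c=cv2.connectedComponentsWithStats(m)
for i in range(1,n):
    if s[i,4]>3000:
        cs=max(cv2.findContours((l==i).astype(np.uint8),0,2)[0],key=cv2.contourArea)
        P=np.array([onz(cm,p,.01)[:2] for p in cs[:,0].astype(float)]).astype(np.float32); print('board',s[i],cv2.minAreaRect(P))
E
python3 crop.py w8.png 180 60 330 260 3 c8.png
```

```text
t 11.93 tcp [ 0.6055 -0.2489  0.1694] yaw -5.62 tilt 0.01 w 0.0189 f [ 0.21 -0.01 -0.25] q [ 0.11  0.62  0.31  1.85 -0.27  0.72  0.46]
[256.57310089 172.05632764]
board [ 214   85   80  140 7540] ((0.6044491529464722, -0.23667597770690918), (0.12989075481891632, 0.06866816431283951), 84.36871337890625)
board [ 430  270   82  114 4674] ((0.826899528503418, -0.4620855450630188), (0.08392449468374252, 0.15685050189495087), 8.44648265838623)
```

View pics/c8.png

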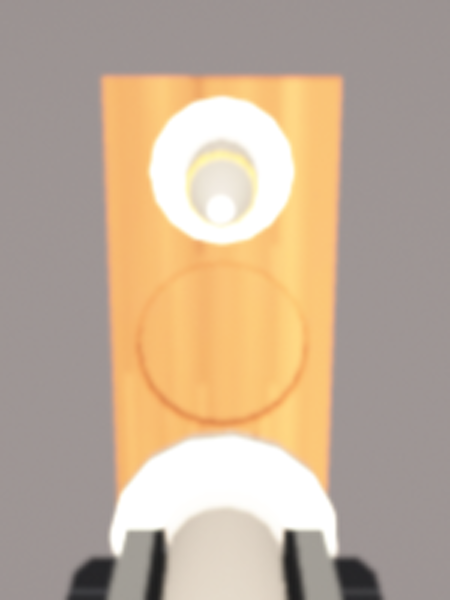

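>>> servo_tool --deltas "0 0 0 -0.0005 0.0015 0.05 -1;0 0 0 -0.0005 0.0015 0.09 -1;0 0 0 -0.0005 0.0015 0.115 -1;0 0 0 -0.0005 0.0015 0.125 -1;0 0 0 -0.0005 0.0015 0.131 -1;0 0 0 -0.0005 0.0015 0.131 -1;0 0 0 -0.0005 0.0015 0.131 -1"

```text
clock: 12.85
eef_pos: [0.6058, -0.2508, 0.0393]
tcp_rot: [0.999, -0.048, 0.001, 0.0]
ft_force: [0.4, -0.5, -1.3]
grip_width: 0.0187
```

```bash
python3 - <<'E'
from h import *
st,im=grab('wrist','w9.png'); show(st)
E
python3 crop.py w9.png 150 60 370 360 2 c9.png
```

```text
t 12.85 tcp [ 0.6058 -0.2508  0.0393] yaw -5.52 tilt 0.09 w 0.0187 f [ 0.44 -0.51 -1.27] q [ 0.17  0.79  0.22  1.91 -0.34  0.48  0.53]
```

View pics/c9.png

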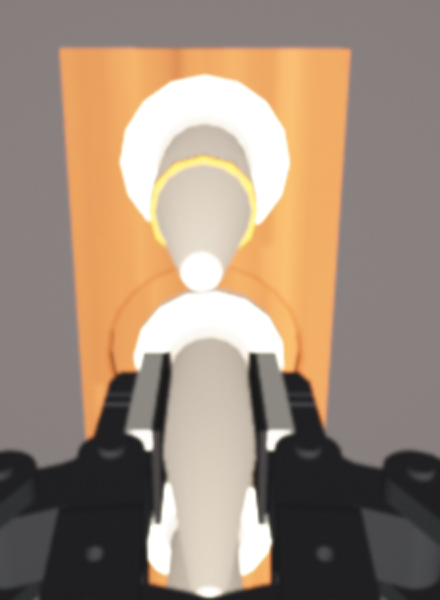

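>>> servo_tool --deltas "0 0 0 -0.0005 -0.001 0.001 -1;0 0 0 -0.0005 -0.001 0.0025 -1;0 0 0 -0.0005 -0.001 0.0025 -1;0 0 0 -0.0005 -0.001 0.0025 0.2;0 0 0 -0.0005 -0.001 0.0025 0.2;0 0 0 -0.0005 -0.001 0.0025 0.2;0 0 0 -0.0005 -0.001 0.0025 0.2;0 0 0 -0.0005 -0.001 -0.04 0.2;0 0 0 -0.0005 -0.001 -0.1 0.2;0 0 0 -0.0005 -0.001 -0.15 0.6;0 0 0 -0.0005 -0.001 -0.16 1;0 0 0 -0.0005 -0.001 -0.16 1"

```text
clock: 14.4
eef_pos: [0.6049, -0.2494, 0.1986]
tcp_rot: [0.999, -0.048, 0.001, 0.0]
ft_force: [-0.6, 0.1, -0.5]
grip_width: 0.0853
```

```bash
python3 - <<'E'
from h import *
st,im=grab('wrist','w10.png'); show(st)
delta(st,[.558,-.036,.26],10)
E
python3 crop.py w10.png 150 60 370 260 3 c10.png
```

```text
t 14.4 tcp [ 0.6049 -0.2494  0.1986] yaw -5.5 tilt 0.06 w 0.0853 f [-0.63  0.14 -0.54] q [ 0.09  0.58  0.33  1.83 -0.26  0.77  0.46]
delta [ 1.00e-02 -6.00e-02 -1.55e+01] [-0.0671 -0.2079 -0.0614]
```

View pics/c10.png

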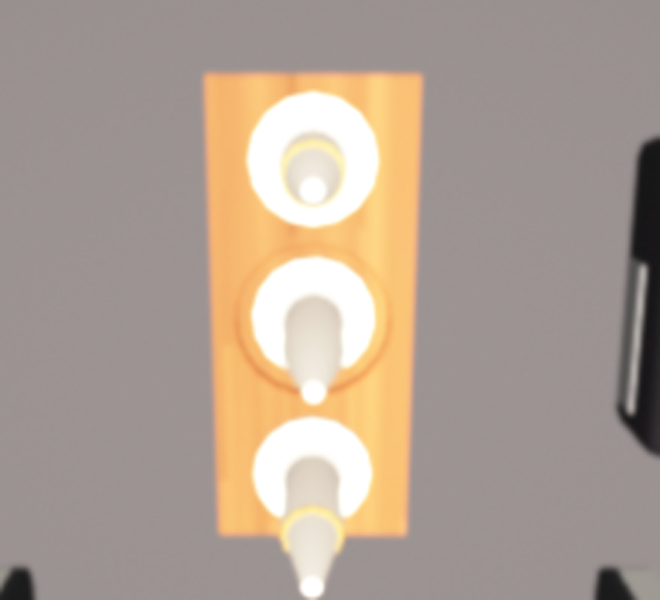

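The tall cone is seated: its foot is inside the recess ring at crop (313,318). Now I'll look at the dish from above.

>>> servo_tool --deltas "0 0 -15.5 -0.067 -0.208 -0.061 1;0 0 -15.5 -0.067 -0.208 -0.061 1;0 0 -15.5 -0.067 -0.208 -0.061 1;0 0 -15.5 -0.067 -0.208 -0.061 1;0 0 -15.5 -0.067 -0.208 -0.061 1;0 0 -15.5 -0.067 -0.208 -0.061 1;0 0 -15.5 -0.067 -0.208 -0.061 1"

```text
clock: 15.32
eef_pos: [0.5579, -0.0375, 0.2583]
tcp_rot: [0.996, 0.086, -0.001, 0.0]
ft_force: [-0.2, 0.3, -0.5]
grip_width: 0.0856
```

```bash
python3 - <<'E'
from h import *
st,im=grab('wrist','w11.png'); show(st)
grab('side','s11.png')
E
```

```text
t 15.32 tcp [ 0.5579 -0.0375  0.2583] yaw 9.87 tilt 0.09 w 0.0856 f [-0.2   0.35 -0.53] q [-0.24  0.4   0.29  1.98 -0.15  0.79  0.31]
```

View pics/w11.png

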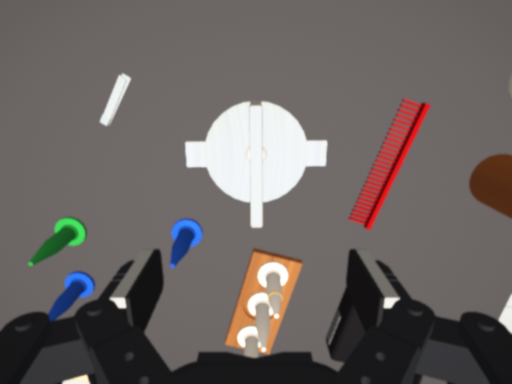

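View pics/s11.png

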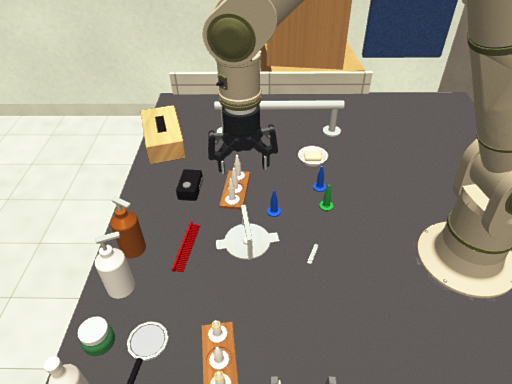

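```bash
python3 crop.py w11.png 170 90 340 240 4 c11.png; python3 - <<'E'
from h import *
im=cv2.imread('pics/w11.png')[:,:,::-1].copy(); st=robot.get_state(); cm=cam('wrist',st)
K,Rm,o=cm
for z in (.086,.092): print(onz(cm,(256,104),z).round(4),onz(cm,(257,227),z).round(4))
hsv=cv2.cvtColor(im,cv2.COLOR_RGB2HSV); m=cv2.inRange(hsv,(0,0,150),(179,60,255))
n,l,s,c=cv2.connectedComponentsWithStats(m); i=l[150,220]; print(s[i],c[i])
ys,xs=np.where(l==i); P=np.array([onz(cm,(x,y),.018)[:2] for x,y in zip(xs,ys)])
ctr=np.array([.559,-.036])
L=P[(xs<200)];Rr=P[xs>312]; a,b=L.mean(0),Rr.mean(0); print('lugs',a,b,'mid',(a+b)/2,'ang',np.degrees(np.arctan2(*(b-a)[::-1])), np.linalg.norm(b-a))
E
```

```text
[0.5471 0.0225 0.086 ] [ 0.5694 -0.0982  0.086 ]
[0.547  0.0229 0.092 ] [ 0.5689 -0.0954  0.092 ]
[ 185  101  143  127 9786] [255.74780298 153.95565093]
lugs [ 0.48427066 -0.05014943] [ 0.63083522 -0.0232576 ] mid [ 0.55755294 -0.03670352] ang 10.397049186787537 0.1490112058656668
```

View pics/c11.png

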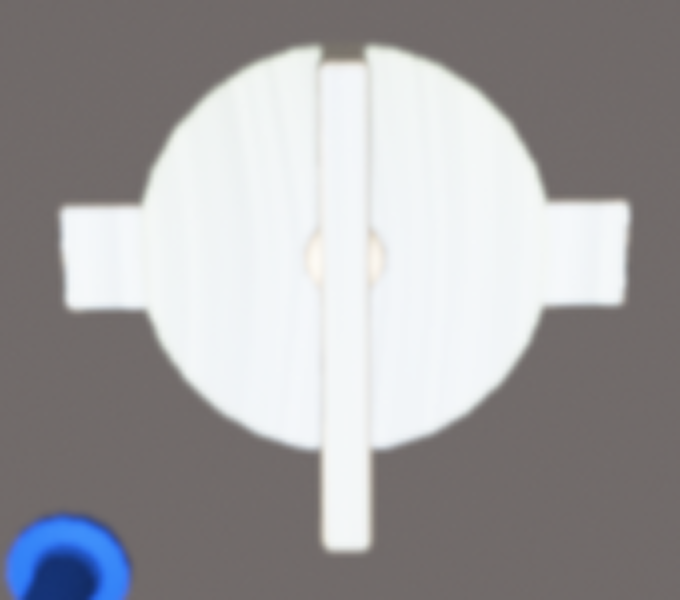

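>>> servo_tool --deltas "0 0 -0.5 0.0005 0 0.05 1;0 0 -0.5 0.0005 0 0.1 1;0 0 -0.5 0.0005 0 0.14 1;0 0 -0.5 0.0005 0 0.165 1;0 0 -0.5 0.0005 0 0.179 1;0 0 -0.5 0.0005 0 0.179 1;0 0 -0.5 0.0005 0 0.179 1;0 0 -0.5 0.0005 0 0.179 0.4;0 0 -0.5 0.0005 0 0.179 0;0 0 -0.5 0.0005 0 0.179 -0.4;0 0 -0.5 0.0005 0 0.179 -0.6;0 0 -0.5 0.0005 0 0.179 -0.7;0 0 -0.5 0.0005 0 0.179 -0.8;0 0 -0.5 0.0005 0 0.179 -1;0 0 -0.5 0.0005 0 0.179 -1;0 0 -0.5 0.0005 0 0.179 -1;0 0 -0.5 0.0005 0 0.179 -1" --grip_force 60

```text
clock: 17.55
eef_pos: [0.5589, -0.0359, 0.0804]
tcp_rot: [0.996, 0.091, 0.0, 0.0]
ft_force: [1.6, 0.1, 2.8]
grip_width: 0.0111
```

```bash
python3 - <<'E'
from h import *
st,im=grab('wrist','w12.png'); show(st)
grab('side','s12.png')
E
```

```text
t 17.55 tcp [ 0.5589 -0.0359  0.0804] yaw 10.5 tilt 0.03 w 0.0111 f [1.64 0.09 2.76] q [-0.15  0.65  0.17  2.11 -0.26  0.4   0.41]
```

View pics/w12.png

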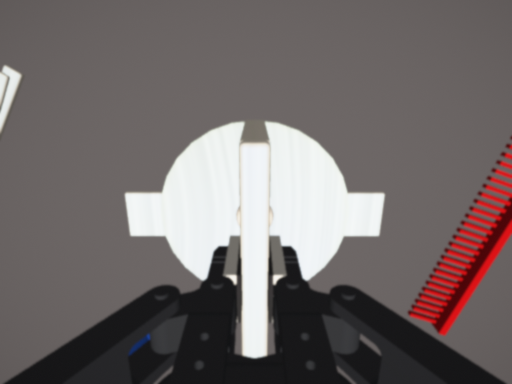

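View pics/s12.png

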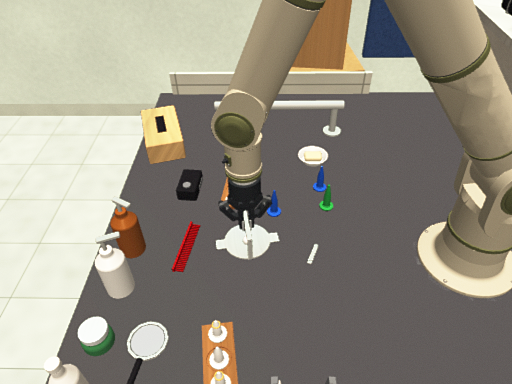

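Held at 11 mm, with the pearl at the bar's middle (255,215). I'll lift it slowly.

>>> servo_tool --deltas "0 0 0 0 0 -0.001 -1;0 0 0 0 0 -0.003 -1;0 0 0 0 0 -0.006 -1;0 0 0 0 0 -0.01 -1;0 0 0 0 0 -0.015 -1;0 0 0 0 0 -0.021 -1;0 0 0 0 0 -0.028 -1;0 0 0 0 0 -0.036 -1;0 0 0 0 0 -0.044 -1;0 0 0 0 0 -0.052 -1;0 0 0 0 0 -0.06 -1;0 0 0 0 0 -0.068 -1;0 0 0 0 0 -0.076 -1;0 0 0 0 0 -0.083 -1;0 0 0 0 0 -0.089 -1;0 0 0 0 0 -0.094 -1;0 0 0 0 0 -0.097 -1;0 0 0 0 0 -0.099 -1;0 0 0 0 0 -0.1 -1;0 0 0 0 0 -0.1 -1"

```text
clock: 20.15
eef_pos: [0.5586, -0.036, 0.1802]
tcp_rot: [0.996, 0.091, -0.0, 0.0]
ft_force: [-0.0, -0.2, -2.4]
grip_width: 0.0106
```

```bash
python3 - <<'E'
from h import *
st,im=grab('wrist','w13.png'); show(st)
grab('side','s13.png')
E
python3 crop.py s13.png 150 90 350 290 3 c13.png
```

```text
t 20.15 tcp [ 0.5586 -0.036   0.1802] yaw 10.49 tilt 0.01 w 0.0106 f [-0.   -0.17 -2.36] q [-0.21  0.5   0.25  2.05 -0.21  0.61  0.36]
```

View pics/w13.png

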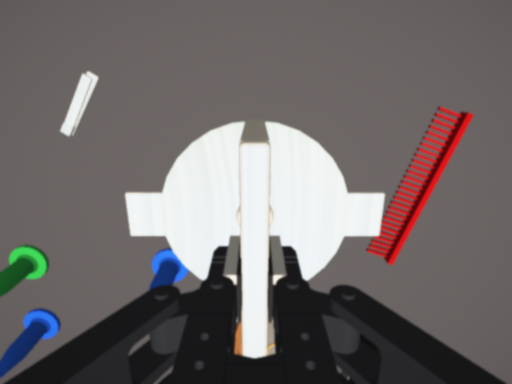

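View pics/c13.png

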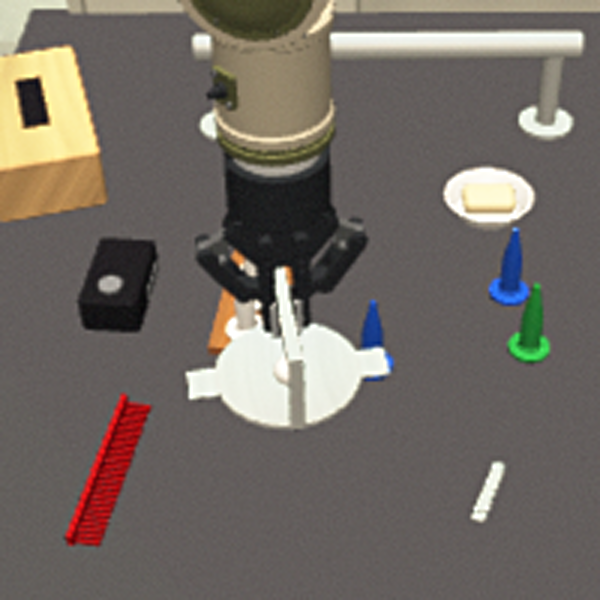

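```bash
python3 crop.py scene0.png 100 40 250 170 5 c14.png; python3 crop.py side0.png 200 80 360 150 5 c15.png; python3 - <<'E'
from h import *
ns=[]
for n,box in [('scene',(130,65,210,125)),('side',(235,92,325,116))]:
    im=cv2.imread(f'pics/{n}0.png')[:,:,::-1].copy(); K,Rm,o=cam(n)
    x0,y0,x1,y1=box; hsv=cv2.cvtColor(im,cv2.COLOR_RGB2HSV)
    m=cv2.inRange(hsv,(0,0,125),(179,40,255)); 
    if n=='scene':
        # keep band around line
        a,b=np.array([123,125.]),np.array([217,62.]); d=(b-a)/np.linalg.norm(b-a)
        yy,xx=np.mgrid[:384,:512]; dist=(xx-a[0])*-d[1]+(yy-a[1])*d[0]; m[(abs(dist)>8)]=0
    mm=np.zeros_like(m); mm[y0:y1,x0:x1]=m[y0:y1,x0:x1]
    l_,lab,s,c=cv2.connectedComponentsWithStats(mm); i=1+s[1:,4].argmax(); ys,xs=np.where(lab==i); print(n,s[i])
    for meth in ('rows',):
        if n=='side':
            cen=[]; 
            for x in np.unique(xs): q=ys[xs==x]; cen.append((x,(q.min()+q.max())/2,q.max()-q.min()+1))
        else:
            cen=[]
            for x in np.unique(xs): q=ys[xs==x]; cen.append((x,(q.min()+q.max())/2,q.max()-q.min()+1))
        cen=np.array(cen); med=np.median(cen[:,2]); print('thick',med); cen=cen[abs(cen[:,2]-med)<=1]
        p=np.polyfit(cen[:,0],cen[:,1],1); print(p, np.std(cen[:,1]-np.polyval(p,cen[:,0])))
        xa,xb=cen[0,0],cen[-1,0]
        r=[Rm@np.linalg.solve(K,[x,np.polyval(p,x),1]) for x in (xa,xb)]; nn=np.cross(*r); ns.append(nn/np.linalg.norm(nn))
        P=[onz((K,Rm,o),(x,np.polyval(p,x)),.11) for x in (xa,xb)]; dd=P[1]-P[0]; print(P,'ang on z=.11',np.degrees(np.arctan2(dd[1],dd[0])))
a=np.cross(*ns); a/=np.linalg.norm(a); print('axis',a,np.degrees(np.arctan2(a[1],a[0])))
E
```

```text
scene [130  65  80  60 730]
thick 9.0
[ -0.72938171 215.85421696] 0.20491914226974314
[array([ 0.64312477, -0.56513947,  0.11      ]), array([ 0.31574845, -0.56758702,  0.11      ])] ang on z=.11 -179.5716495971614
side [235 100  90   9 776]
thick 9.0
[-7.60587727e-03  1.06314732e+02] 0.1404347848134473
[array([ 0.61920457, -0.56392169,  0.11      ]), array([ 0.31538278, -0.56670724,  0.11      ])] ang on z=.11 -179.4747063931813
axis [-0.99998299 -0.00538409  0.00224183] -179.69151216980686
```

View pics/c14.png

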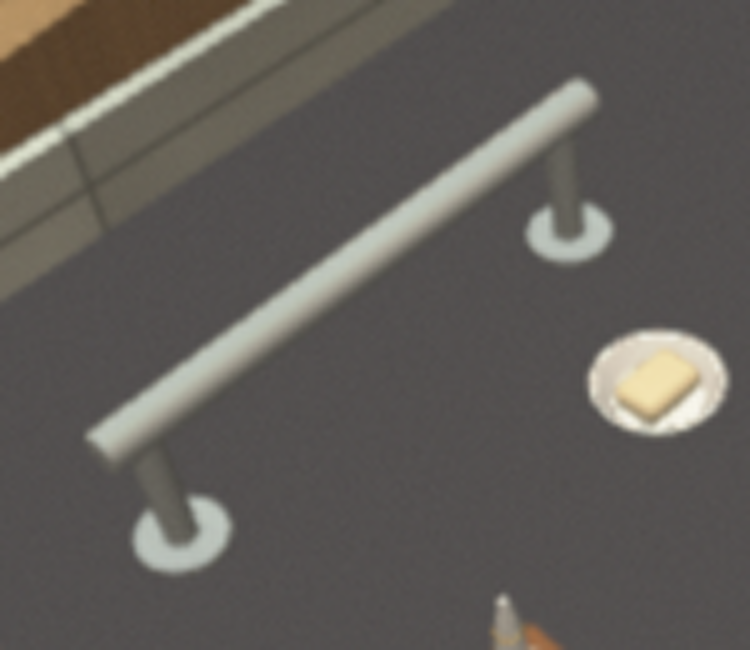

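View pics/c15.png

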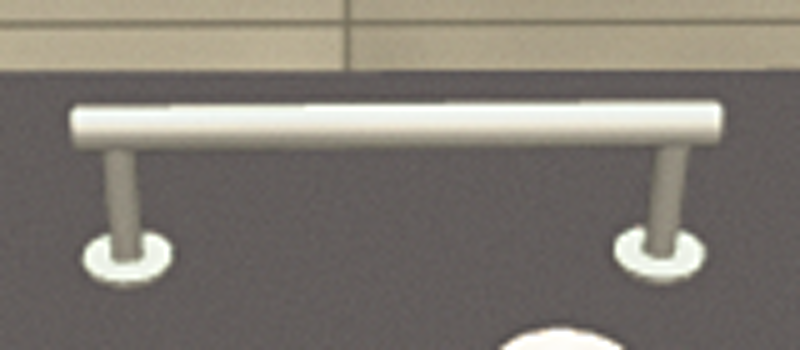

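The bar lies at 0.5° and the dish's x axis at 10.45°, so a turn of +80° (tool z −80°) squares it. I'll do it in two gentle halves.

>>> servo_tool --deltas "0 0 -0.2 0 0 0 -1;0 0 -0.7 0 0 0 -1;0 0 -1.6 0 0 0 -1;0 0 -3 0 0 0 -1;0 0 -5 0 0 0 -1;0 0 -7.5 0 0 0 -1;0 0 -10.3 0 0 0 -1;0 0 -13.3 0 0 0 -1;0 0 -16.5 0 0 0 -1;0 0 -20 0 0 0 -1;0 0 -23.5 0 0 0 -1;0 0 -26.7 0 0 0 -1;0 0 -29.7 0 0 0 -1;0 0 -32.5 0 0 0 -1;0 0 -35 0 0 0 -1;0 0 -37 0 0 0 -1;0 0 -38.4 0 0 0 -1;0 0 -39.3 0 0 0 -1;0 0 -39.8 0 0 0 -1;0 0 -40 0 0 0 -1"

```text
clock: 22.75
eef_pos: [0.5586, -0.0359, 0.1803]
tcp_rot: [0.904, 0.427, 0.0, 0.0]
ft_force: [0.4, -0.0, -2.2]
grip_width: 0.011
```

```bash
python3 - <<'E'
from h import *
st,im=grab('wrist','w14.png'); show(st)
E
```

```text
t 22.75 tcp [ 0.5586 -0.0359  0.1803] yaw 50.5 tilt 0.0 w 0.011 f [ 0.38 -0.05 -2.2 ] q [-0.07  0.49  0.04  2.04 -0.03  0.61  0.88]
```

View pics/w14.png

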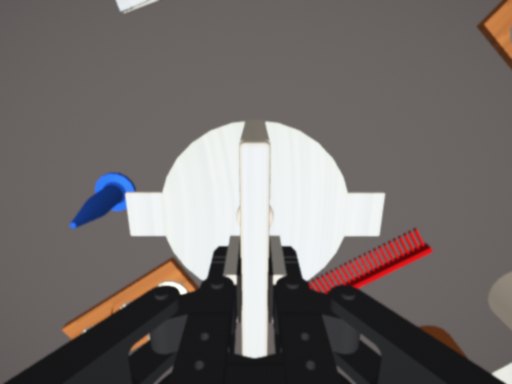

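>>> servo_tool --deltas "0 0 -0.2 0 0 0 -1;0 0 -0.7 0 0 0 -1;0 0 -1.6 0 0 0 -1;0 0 -3 0 0 0 -1;0 0 -5 0 0 0 -1;0 0 -7.5 0 0 0 -1;0 0 -10.3 0 0 0 -1;0 0 -13.3 0 0 0 -1;0 0 -16.5 0 0 0 -1;0 0 -20 0 0 0 -1;0 0 -23.5 0 0 0 -1;0 0 -26.7 0 0 0 -1;0 0 -29.7 0 0 0 -1;0 0 -32.5 0 0 0 -1;0 0 -35 0 0 0 -1;0 0 -37 0 0 0 -1;0 0 -38.4 0 0 0 -1;0 0 -39.3 0 0 0 -1;0 0 -39.8 0 0 0 -1;0 0 -40 0 0 0 -1"

```text
clock: 25.3
eef_pos: [0.5586, -0.0359, 0.1803]
tcp_rot: [0.704, 0.71, 0.0, 0.0]
ft_force: [0.6, -0.3, -3.2]
grip_width: 0.011
```

>>> servo_tool --deltas "0 0 0 0 0 0 -1;0 0 0 0 0 0 -1;0 0 0 0 0 0 -1;0 0 0 0 0 0 -1;0 0 0 0 0 0 -1;0 0 0 0 0 0 -1;0 0 0 0 0 0 -1;0 0 0 0 0 0 -1"

```text
clock: 26.3
eef_pos: [0.5587, -0.036, 0.1803]
tcp_rot: [0.704, 0.71, 0.0, 0.0]
ft_force: [-0.2, -0.3, -1.8]
grip_width: 0.0111
```

```bash
python3 - <<'E'
from h import *
st,im=grab('wrist','w15.png'); show(st); cm=cam('wrist',st)
hsv=cv2.cvtColor(im,cv2.COLOR_RGB2HSV); m=cv2.inRange(hsv,(0,0,150),(179,60,255))
z=st['eef_pos'][2]-.081+.018
for nm,sl in [('L',(126,160)),('R',(350,384))]:
    ys,xs=np.where(m[185:245,sl[0]:sl[1]]>0); c=(xs.mean()+sl[0],ys.mean()+185); p=onz(cm,c,z); print(nm,c,p.round(4))
    if nm=='L': a=p
d=p-a; print('dish x angle',np.degrees(np.arctan2(d[1],d[0])))
grab('scene','s15.png'); st,_=grab('side','d15.png')
E
python3 crop.py s15.png 150 60 420 340 2 e1.png; python3 crop.py d15.png 150 90 350 290 3 e2.png
```

```text
t 26.3 tcp [ 0.5587 -0.036   0.1803] yaw 90.49 tilt 0.01 w 0.0111 f [-0.19 -0.28 -1.8 ] q [ 0.08  0.49 -0.16  2.04  0.13  0.62  1.41]
L (np.float64(143.250172294969), np.float64(213.30048242591317)) [ 0.5576 -0.1087  0.1173]
R (np.float64(365.84536784741147), np.float64(213.45027247956403)) [0.5565 0.0349 0.1173]
dish x angle 90.45469874755553
```

View pics/w15.png

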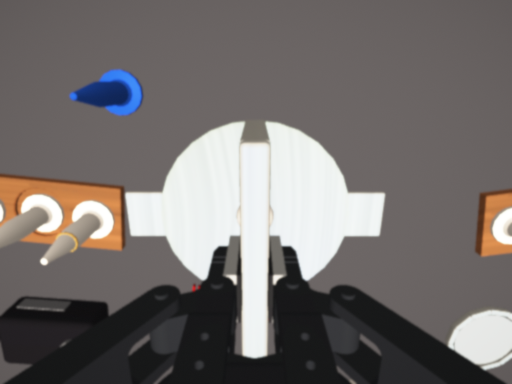

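View pics/e1.png

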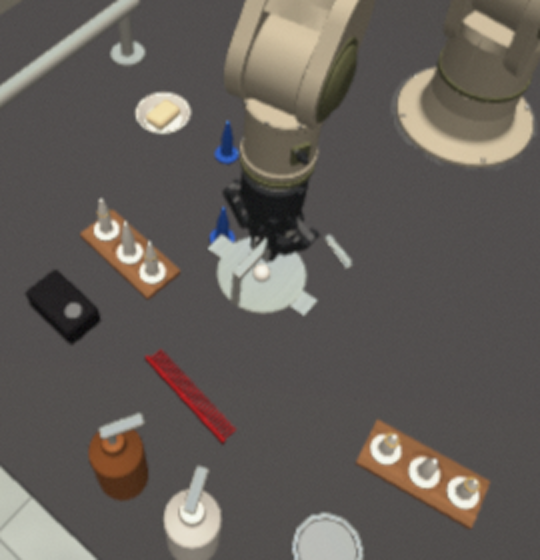

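View pics/e2.png

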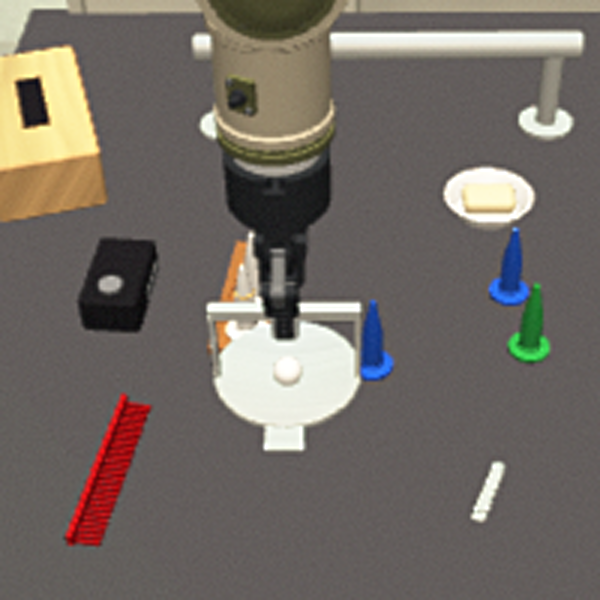

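The final checks agree: the dish's x axis is at 90.45° and the bar's normal at 90.5°. The underside is about 0.10 m up, the pearl is central, and both rows have three cones.

```bash
python3 -c "
from workcell import robot
print(robot.hand_in())"
```

```text
the job is handed in; nothing more can be done
None
```

The job is handed in at about 26 s, and every step was done in the order asked.

- **Cones:** each stray cone stands upright in the empty recess of the row of its own height, and I let go of it. Wrist pictures after release show both feet inside their recess rings.
- **Dish:** I lifted it by the handle to about 10 cm and only then turned it 80°. That squared it because the lugs began about 10° off the bar. One lug now points at the grab bar: the dish's x axis measures 90.45° and the bar's normal 90.5°.
- **Hold:** the gripper was still holding the dish at hand-in, with its underside about 99.5 mm above the ledge and a tool tilt of 0.01°. The pearl sits in the middle in the wrist, side and scene views.
- **Bystanders:** the arm never went for the pill dispenser, magnifier, comb, hair clip or the coloured cones. They look where they were in the pictures, but I did not measure their positions.

No check failed. The wrist camera and the fixed cameras disagreed by 2–3 mm in places, so I set the placings between them and checked each one in close-up before letting go. The largest force I read was about 9 N, while gripping the short cone.

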